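Clear the ribbon posts and put the stock away

ROBOT

A 7-joint arm with a two-finger parallel gripper is mounted at the origin on the work surface. World frame = base frame: x ahead of the robot, y to its left, z up, the work surface at z = 0. Lengths are in m, angles in rad, forces in N, time in s.
With the tool pointing down it reaches from about 0.4 to 0.85 m from the base axis. Payload 4.5 kg.
Tool frame: the origin (TCP) lies midway between the tips of the shut fingers; the grasp point (between the pads) lies 19 mm behind it; z points along the fingers, y is the line along which they close (so a half turn about z gives the same grasp; the last joint's range is limited). The gripper opens to 88 mm and grips with 3 to 60 N. Pads are 18 mm wide; open, the fingers measure 123 mm over their backs; the gripper's body (75 mm by 187 mm) begins 45 mm behind the grasp point.
Start: joints at [1.309, 0.689, -0.195, 1.565, 0.157, 0.902, -0.215], TCP at [0.182, -0.598, 0.239] pointing down, gripper open.
Joint ranges: [-3.01, 3.01], [-0.46, 2.08], [-1.47, 1.51], [0.13, 2.56], [-1, 4.14], [0.04, 2.09], [-2.66, 2.66]. Speed limits (rad/s): [2.57, 2.57, 3.14, 3.14, 3.14, 3.14, 3.14].

INTERFACE

Orientations are given as a unit quaternion [x, y, z, w].
In Python, from plant import sensors, eyes, finish_job gives the robot as it stands.
- The arm moves only by the tool send_rows, never from a script. Its argument "rows" is text: rows parted by semicolons, each of 4 numbers parted by spaces: the shift along the tool's x, y, z normalised to -1 to 1, where 1 is 30 cm, then the turn about the tool's z normalised to -1 to 1, where 1 is 2 pi rad. A call has 1 to 10 rows; each row is the pose to reach, as a shift and turn from the pose commanded when the call began, along the tool's axes at that moment, turning the shorter way round; what a row does not reach only later rows make up. A row lasts 1/12 s, in which the tool goes at most 41.7 mm and 7.16 degrees, less where a joint would pass 70% of its speed; a pose out of reach is approached as far as the arm can. A call with a number of a shift or a turn outside -1 to 1 is refused whole. A call with a gripper value outside its range is refused whole. "jaw" is the closure, from -1 (fully open) to 1 (shut), set as the call begins (left out, the last holds). The fingers move at their own pace and stop on an object; "force" is the grip in N (left out, the last holds). Time passes only in rows, so rows that repeat a pose let the fingers close. It gives the time, the measured TCP pose, the force, the opening and the grip force at its end, in the units of the state.
- sensors.get_state(): the state, without advancing time (a new reading comes with each control period).
- eyes.snapshot(name): name is "scene" or "top" or "wrist"; returns (picture, depth): 384x512x3 uint8, red, green, blue; 384x512 float32, m along the optical axis (not along the pixel's ray), 0 where there is no reading.
- eyes.calibration(name): a dict with "fov_y" (degrees; the focal length in pixels is half the picture's height over the tangent of half this angle, whatever the lens; pixels are square), "cx", "cy" (the principal point, pixels), "world_from_camera" (4x4, takes a point from camera to world coordinates). Camera axes: x right, y down, z forward; pixel columns grow to the right and rows downward; lengths in m; the calibration is good to about 2 mm. A picture is of the moment at which its call begins: read the wrist's pose just before it. calibration takes no time and is no camera call; for the wrist camera it gives the pose at the moment of the call.
- finish_job(): hands the job in; it is judged then, once.
The state is a dict: "clock": time; "q": joint angles; "qd": joint speeds; "joint_torque": joint torques, N m; "tool_pos": TCP position; "eef_rot": TCP orientation; "contact_force": force on the tool from outside, world axes, zero at the start; "moment": the same for the moment, N m; "opening": opening from 0.0 (shut) to 1.0 (fully open); "finger_force": force on a finger pad.
Only numpy, scipy, OpenCV 4.12 (cv2) and the standard library are available. Lean on these libraries where they do the work, as an engineer would, in place of code of your own. Each camera call takes 0.05 s, during which the arm holds its last target. There are 200 camera calls.

TASK

Clear the wooden ribbon stand: lift all three rolls up off its posts, setting the two ribbon reels (red and green) flat in the dark wooden box and the brown tape roll flat in the blue tray beside the tape that is already there. Set them down, do not drop them, then fully close the lid of the wooden box over the reels. Leave everything else on the table where it is.

Things in the scene. Friction and masses are not known exactly. Their poses are not given: they have to be found in the camera images.
- rack: Ribbon stand, fixed to the table: wooden base 100 x 270 x 18 mm with three upright steel posts in a row along its own y axis, 92 mm apart. Each post is 20 mm in diameter and stands on a round black seat 42 mm in diameter whose top is 30 mm above the table; the post tops are 88 mm above the table. Each post carries one roll, sitting on the seat. Origin: centre of the base's underside; z up.
- red_reel: Red ribbon reel: rigid ring, outer diameter 66 mm, bore 27 mm, 36 mm high, with thin white side discs (56 mm) on both ends. Loose, about 80 g. Origin: centre of its underside; z along its bore.
- green_reel: Green ribbon reel, the same but green: outer diameter 66 mm, bore 27 mm, 36 mm high, white side discs. Loose, about 80 g. Origin: centre of its underside; z along its bore.
- tape_roll: Roll of brown paper tape without side discs: rigid ring, outer diameter 64 mm, bore 27 mm, 30 mm high, pale core. On one of the posts. Loose, about 60 g. Origin: centre of its underside; z along its bore.
- red_reel_center (a point): Centre of the red reel, on the bore axis at mid height (18 mm above the underside).
- green_reel_center (a point): Centre of the green reel, on the bore axis at mid height (18 mm above the underside).
- tape_roll_center (a point): Centre of the tape roll, on the bore axis at mid height (15 mm above the underside).
- ribbon_box: Dark wooden box for the ribbon, fixed to the table, open at the top with its lid standing open: 190 (x) x 200 (y) x 55 mm outside, walls and floor 6 mm thick. It stands to the left or to the right of the stand. Origin: centre of its underside; z up. The lid is hinged along the rim of the +x wall.
- lid (a joint): Lid of the wooden box (rad): 0 closed, grows as it opens; it starts standing up at about 1.5 to 1.7. Stiff hinge: it stays where it is left. The lid is 8 mm thick, covers the whole box, and swings about its hinge towards the box's -x side to close.
- lid_handle (a point): Middle of the small brass knob on the outer face of the lid near its free edge, 160 mm from the hinge line, 35 mm off the face.
- lid_hinge (a point): Middle of the lid's hinge line, at the rim of the box's +x wall; the hinge line runs along the box's y axis.
- tape_tray: Blue open tray for tape, fixed to the table, on the other side of the stand from the box: 170 (x) x 210 (y) x 45 mm outside, walls and floor 5 mm thick. Origin: centre of its underside; z up.
- old_tape: Another roll of brown paper tape, same size (64 mm across, 30 mm high), already lying in the tray in its +y half. Leave it. Origin: centre of its underside.
- scraper: Scraper with orange handle and steel blade, 200 mm long, 60 mm wide, 22 mm high, lying on the table just beyond the stand. Bystander. Origin: underside.
- nib_jar: Amber jar 66 mm in diameter, 110 mm high, beyond the stand. Bystander. Origin: centre of its underside.
- gift_box: White gift box with red bands, 110 x 150 x 37 mm, beyond the stand. Bystander. Origin: centre of its underside.
- bowl: White bowl 110 mm across, 50 mm high, beyond the stand. Bystander. Origin: centre of its underside.
- mould: Chocolate mould, clear slab 110 x 200 x 25 mm with brown filled cups, far on the right. Bystander. Origin: centre of its underside.
- mug: Blue mug 80 mm across, 90 mm high, on the far left. Bystander. Origin: centre of its underside.

How it is judged:
By the outcome, as a careful person would: the job done as asked, in the order asked, and still so for the second after the job is handed in, with the robot touching nothing.
It also fails if it takes over 72 s, if anything falls off the work surface, if the arm or the gripper's body presses on something with over 40 N, if the wrist force passes 120 N, or if a joint passes its speed limit or range.

## Working session

There is one attempt and no reset: what is moved stays moved. The work goes in short steps, Python scripts to look and compute and a tool call to move; the robot and the scene stay as the last step left them, time stands still between calls to the robot, and variables do not carry over. Pictures are saved under pics/ and viewed, at most 10 in all, crops included, and the job is handed in when it is done.

Besides the shell and the picture viewer there is one more tool, called after "Emit:" as name(argument=value, ...), one argument or row to a line, values as JSON. send_rows: Moves the arm, as the interface text tells. Scaled input: -1 to 1 covers 30 cm each way for a shift and 2 pi rad each way for a turn. Its arguments: {"type":"object","properties":{"rows":{"type":"string"},"jaw":{"type":"number"},"force":{"type":"number"}},"required":["rows"]}

```bash
ls; mkdir -p pics
cat > h.py <<'E'
import numpy as np, cv2
from plant import sensors, eyes, finish_job
from scipy.spatial.transform import Rotation as R
def grab(n):
    c=eyes.calibration(n); im,d=eyes.snapshot(n)
    return im,d,c
def cloud(d,c):
    h,w=d.shape; f=h/2/np.tan(np.radians(c['fov_y'])/2)
    v,u=np.mgrid[:h,:w]
    P=np.stack([(u-c['cx'])/f*d,(v-c['cy'])/f*d,d],-1)
    T=np.array(c['world_from_camera']); return P@T[:3,:3].T+T[:3,3]
def save(n,im): cv2.imwrite('pics/'+n,im[...,::-1])
def st():
    s=sensors.get_state(); print({k:np.round(s[k],3).tolist() for k in ['clock','tool_pos','eef_rot','contact_force','opening','q']}); return s
E
python3 - <<'E'
from h import *
for n in ['scene','top']:
    im,d,c=grab(n); save(n+'0.png',im); np.savez('/tmp/'+n,im=im,d=d,T=c['world_from_camera']); print(n,{k:np.round(v,3).tolist() for k,v in c.items()})
st()
E
```

```text
pics
scene {'fov_y': 42.537, 'cx': 250.854, 'cy': 186.229, 'world_from_camera': [[0.598, 0.579, -0.554, 1.574], [0.802, -0.418, 0.427, -0.773], [0.016, -0.7, -0.714, 1.401], [0.0, 0.0, 0.0, 1.0]]}
top {'fov_y': 46.028, 'cx': 257.401, 'cy': 188.834, 'world_from_camera': [[0.024, -0.987, 0.161, 0.344], [-1.0, -0.026, -0.008, -0.001], [0.012, -0.16, -0.987, 1.608], [0.0, 0.0, 0.0, 1.0]]}
{'clock': 0.1, 'tool_pos': [0.182, -0.597, 0.238], 'eef_rot': [0.989, 0.147, -0.0, -0.001], 'contact_force': [-0.144, 0.603, 1.235], 'opening': 0.999, 'q': [1.309, 0.69, -0.195, 1.566, 0.157, 0.903, -0.215]}
```

View pics/top0.png

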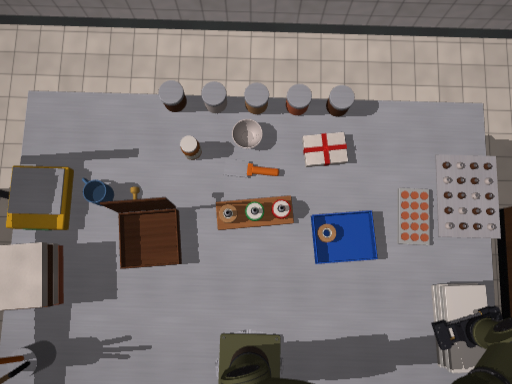

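View pics/scene0.png

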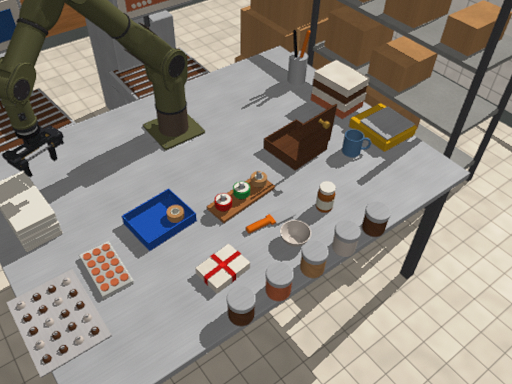

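```bash
cat > m.py <<'E'
from h import *
z=np.load('/tmp/top.npz'); c=eyes.calibration('top'); im=z['im'];P=cloud(z['d'],c); hsv=cv2.cvtColor(im,cv2.COLOR_RGB2HSV).astype(int)
H,S,V=hsv[...,0],hsv[...,1],hsv[...,2]; X,Y,Z=P[...,0],P[...,1],P[...,2]
def roi(u0,u1,v0,v1):
    m=np.zeros(H.shape,bool); m[v0:v1,u0:u1]=1; return m
def rep(n,m):
    q=P[m]; r=cv2.minAreaRect((q[:,:2]*1000).astype(np.float32)); print(n,len(q),'med',np.round(np.median(q,0),3),'rect',np.round(r[0],1),np.round(r[1],1),round(r[2],1))
print('table z',np.median(Z[roi(190,215,240,330)]))
rep('rack base',roi(205,305,185,240)&(Z>.008)&(Z<.024))
for n,a in dict(tape=(214,242),green=(242,268),red=(268,296)).items():
    m=roi(*a,195,225); rep(n,m&(Z>.052)&(Z<.075)); rep(n+' post',m&(Z>.080))
rep('tray',roi(300,390,200,275)&(Z>.038)&(Z<.05)&(H>100)&(H<130)&(S>150))
rep('oldtape',roi(312,345,220,246)&(Z>.028)&(Z<.042)&((H<90)|(S<120)))
rep('box rim',roi(105,190,190,280)&(Z>.048)&(Z<.06))
rep('lid',roi(95,185,180,230)&(Z>.075)&(H<20))
rep('lid top',roi(95,185,180,230)&(Z>.20))
rep('knob',roi(126,142,182,198)&(Z>.1))
E
python3 m.py
```

```text
table z -0.0002580975915129624
rack base 1265 med [0.51  0.001 0.017] rect [523.6 -11.1] [189.6 344.4] 1.4
tape 216 med [0.51  0.086 0.06 ] rect [509.8  86.9] [61.6 59.4] 5.6
tape post 21 med [0.509 0.084 0.086] rect [433.8  41.2] [197.  18.] 30.4
green 247 med [ 0.518 -0.004  0.065] rect [520.6  -3.8] [65.4 61.9] 1.3
green post 24 med [ 0.516 -0.002  0.084] rect [437.   -7.2] [185.2  17. ] 1.3
red 246 med [ 0.53  -0.096  0.065] rect [531.  -96.4] [63.  62.3] 0.5
red post 22 med [ 0.528 -0.095  0.086] rect [444.1 -47.1] [ 18.  219.3] 60.5
tray 241 med [ 0.423 -0.31   0.044] rect [ 440.1 -317.4] [166.5 209.8] 5.7
oldtape 208 med [ 0.454 -0.259  0.035] rect [ 452.8 -258. ] [59.6 60. ] 0.5
box rim 418 med [0.428 0.365 0.054] rect [456.2 379.4] [269.9 242.5] 6.1
lid 817 med [0.518 0.366 0.202] rect [468.9 217.9] [494.8  93.2] 71.0
lid top 438 med [0.522 0.364 0.235] rect [469.1 217.6] [494.9  91.3] 70.7
knob 80 med [0.555 0.367 0.221] rect [445.3 195.3] [440.   34.1] 58.3
```

```bash
cat > m2.py <<'E'
from h import *
def load(n):
    z=np.load(f'/tmp/{n}.npz'); c=eyes.calibration(n); im=z['im']; d=z['d']
    P=cloud(d,c); g=np.abs(cv2.Laplacian(d,cv2.CV_32F)); e=cv2.erode(d,np.ones((3,3)))
    ok=(cv2.dilate(d,np.ones((3,3)))-e<.02)
    return im,P,ok
def rect(n,q,minn=10):
    q2=(q[:,:2]*1000).astype(np.float32)
    r=cv2.minAreaRect(q2); print(n,len(q),'mean',np.round(q.mean(0),4),'rect',np.round(r[0],1),np.round(r[1],1),round(r[2],1))
if __name__=='__main__':
  guess=dict(tape=(.509,.086,.060),green=(.519,-.004,.066),red=(.529,-.096,.066),old=(.453,-.258,.035))
  for cam in ['top','scene']:
    im,P,ok=load(cam); X,Y,Z=P[...,0],P[...,1],P[...,2]
    print(cam)
    for n,(x,y,zt) in guess.items():
        m=(np.hypot(X-x,Y-y)<.042)&(abs(Z-zt)<.006); q=P[m]
        (cx,cy),r=cv2.minEnclosingCircle((q[:,:2]*1000).astype(np.float32))
        rect(n,q); print('   circ',round(cx,1),round(cy,1),round(r,1))
    def comp(x0,x1,y0,y1,z0,z1): return P[(X>x0)&(X<x1)&(Y>y0)&(Y<y1)&(Z>z0)&(Z<z1)]
    rect('base',comp(.42,.62,-.16,.16,.010,.024))
    rect('tray',comp(.33,.55,-.45,-.19,.038,.05))
    rect('box',comp(.3,.56,.24,.50,.048,.0565))
    q=comp(.47,.62,.24,.50,.075,.30); rect('lid',q)
    for y in np.arange(.27,.47,.02):
        for z in (.1,.15,.2,.235,.245):
            s=q[(abs(q[:,1]-y)<.01)&(abs(q[:,2]-z)<.01)]
            if len(s)>3: print('  y%.2f z%.3f x%.4f..%.4f'%(y,z,s[:,0].min(),s[:,0].max()),end=';')
        print()
    print('lid zmax',np.percentile(q[:,2],[50,90,99]))
    k=q[(q[:,0]>.54)&(abs(q[:,1]-.367)<.03)&(q[:,2]>.19)]
    if len(k): print('knob',k.mean(0),k.min(0),k.max(0))
E
python3 m2.py
```

```text
top
tape 188 mean [0.5096 0.0867 0.0599] rect [511.1  87.3] [59.7 58.8] 1.6
   circ 510.1 86.6 31.4
green 209 mean [ 0.5202 -0.0034  0.0657] rect [521.7  -3.7] [62.7 61.9] 1.3
   circ 520.9 -5.0 32.9
red 219 mean [ 0.5307 -0.0958  0.0653] rect [530.8 -96.5] [62.6 62.3] 1.4
   circ 530.8 -96.2 32.8
old 200 mean [ 0.4537 -0.258   0.035 ] rect [ 454.6 -258. ] [63.  60.1] 1.1
   circ 454.4 -258.0 31.9
base 1216 mean [ 0.5168 -0.0033  0.0174] rect [517.4  -2.4] [282.7 161. ] 87.8
tray 353 mean [ 0.4469 -0.3111  0.0438] rect [ 441.3 -317.9] [169.7 210.8] 5.7
box 317 mean [0.42   0.3581 0.0526] rect [419.  354.5] [190.5 201. ] 6.2
lid 827 mean [0.5214 0.364  0.186 ] rect [535.2 383. ] [235.7  68.1] 87.9
  y0.27 z0.100 x0.5234..0.5296;  y0.27 z0.150 x0.5241..0.5311;  y0.27 z0.200 x0.5262..0.5332;  y0.27 z0.235 x0.5261..0.5347;  y0.27 z0.245 x0.5275..0.5347;
  y0.29 z0.100 x0.5206..0.5230;  y0.29 z0.150 x0.5227..0.5258;  y0.29 z0.200 x0.5239..0.5260;  y0.29 z0.235 x0.5247..0.5333;  y0.29 z0.245 x0.5261..0.5333;
  y0.31 z0.100 x0.5189..0.5206;  y0.31 z0.150 x0.5206..0.5226;  y0.31 z0.200 x0.52
[... 2983 characters left out ...]
x0.5133..0.5212;  y0.39 z0.200 x0.5169..0.5187;  y0.39 z0.235 x0.5086..0.5221;  y0.39 z0.245 x0.5086..0.5221;
  y0.41 z0.100 x0.5100..0.5170;  y0.41 z0.150 x0.5109..0.5168;  y0.41 z0.200 x0.5119..0.5221;  y0.41 z0.235 x0.5089..0.5206;  y0.41 z0.245 x0.5089..0.5231;
  y0.43 z0.100 x0.5075..0.5115;  y0.43 z0.200 x0.5089..0.5185;  y0.43 z0.235 x0.5066..0.5172;  y0.43 z0.245 x0.5066..0.5172;
  y0.45 z0.100 x0.5033..0.5148;  y0.45 z0.150 x0.5062..0.5158;  y0.45 z0.200 x0.5075..0.5148;  y0.45 z0.235 x0.5047..0.5164;  y0.45 z0.245 x0.5047..0.5170;
lid zmax [0.17287007 0.23762581 0.24803906]
knob [0.55810217 0.36385228 0.21974564] [0.54101062 0.35020743 0.2040524 ] [0.57045017 0.3821671  0.23153307]
```

```bash
cat > go.py <<'E'
import sys; from h import *
s=st(); Rm=R.from_quat(s['eef_rot']).as_matrix(); p=np.array(s['tool_pos'])
yw=np.degrees(np.arctan2(Rm[1,1],Rm[0,1])); print('ydir deg',round(yw,2))
for a in sys.argv[1:]:
    t=np.array([float(v) for v in a.split(',')]); d=Rm.T@(t[:3]-p)/.3
    turn=-((t[3] if len(t)>3 else 6.2)-yw)/360 
    print(a,np.round(d,4),'turn',round(turn,4))
E
echo
```

```text
(no output)
```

Emit:
send_rows(
  rows="0.8 -0.63 0 -0.11; 0.8 -0.63 0 -0.11; 0.8 -0.63 0 -0.11; 0.8 -0.63 0 -0.11; 0.8 -0.63 0 -0.11; 0.8 -0.63 0 -0.11; 0.8 -0.63 0 -0.11; 0.8 -0.63 0 -0.11; 0.8 -0.63 0 -0.11",
  jaw=-1,
  force=20,
)

```text
clock: 0.85
tool_pos: [0.3598, -0.3427, 0.2389]
eef_rot: [0.879, 0.478, 0.001, -0.001]
contact_force: [-0.1, -0.1, 0.4]
opening: 0.999
finger_force: 0.0
```

```bash
python3 go.py .530,-.097,.20
```

```text
{'clock': 0.85, 'tool_pos': [0.36, -0.343, 0.239], 'eef_rot': [0.879, 0.478, 0.001, -0.001], 'contact_force': [-0.093, -0.139, 0.415], 'opening': 0.999, 'q': [0.915, 0.541, -0.38, 1.938, 0.291, 0.716, -0.213]}
ydir deg -32.95
.530,-.097,.20 [0.9954 0.0306 0.1324] turn -0.1088
```

Emit:
send_rows(
  rows="0.995 0.03 0.13 -0.109; 0.995 0.03 0.13 -0.109; 0.995 0.03 0.13 -0.109; 0.995 0.03 0.13 -0.109; 0.995 0.03 0.13 -0.109; 0.995 0.03 0.13 -0.109; 0.995 0.03 0.13 -0.109; 0.995 0.03 0.13 -0.109; 0.995 0.03 0.13 -0.109; 0.995 0.03 0.13 -0.109",
)

```text
clock: 1.68
tool_pos: [0.528, -0.1046, 0.1992]
eef_rot: [0.671, 0.742, -0.001, -0.0]
contact_force: [-1.4, -0.5, 0.1]
opening: 0.999
finger_force: 0.0
```

```bash
python3 go.py .530,-.097,.20
cat > w.py <<'E'
import sys; from h import *
im,d,c=grab('wrist'); P=cloud(d,c); save(sys.argv[1],im)
X,Y,Z=P[...,0],P[...,1],P[...,2]
for n,(x,y,zt) in dict(tape=(.510,.086,.060),green=(.520,-.005,.066),red=(.530,-.098,.066)).items():
    q=P[(np.hypot(X-x,Y-y)<.045)&(abs(Z-zt)<.005)]
    if len(q)>50:
        (cx,cy),r=cv2.minEnclosingCircle((q[:,:2]*1000).astype(np.float32)); print(n,len(q),cx,cy,r,'pctl',np.percentile(q[:,:2],[1,99],axis=0).mean(0))
E
python3 w.py w1.png
```

```text
{'clock': 1.683, 'tool_pos': [0.528, -0.105, 0.199], 'eef_rot': [0.671, 0.742, -0.001, -0.0], 'contact_force': [-1.379, -0.476, 0.053], 'opening': 0.999, 'q': [0.41, 0.667, -0.499, 1.859, 0.46, 0.734, -0.247]}
ydir deg 5.73
.530,-.097,.20 [ 0.0246  0.0092 -0.0028] turn -0.0013
green 3706 519.5721435546875 -3.657560348510742 32.76865005493164 pctl [ 0.51964972 -0.00341047]
red 2707 530.3600463867188 -94.7192611694336 32.86531448364258 pctl [ 0.5302158  -0.09420919]
```

View pics/w1.png

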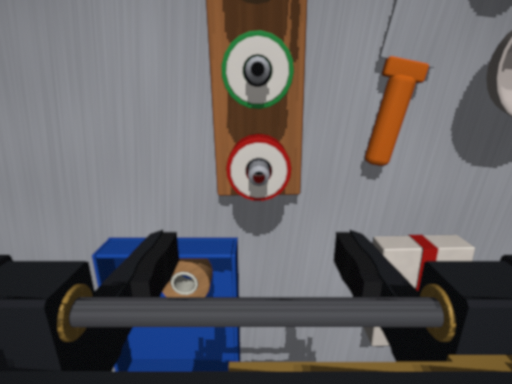

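Emit:
send_rows(
  rows="0 0 0 0; 0 0 0 0; 0 0 0 0",
)

```text
clock: 1.98
tool_pos: [0.5281, -0.1049, 0.1998]
eef_rot: [0.672, 0.741, -0.0, 0.0]
contact_force: [0.7, 0.2, 1.0]
opening: 1.002
finger_force: 0.0
```

```bash
python3 go.py .5303,-.0955,.034
```

```text
{'clock': 1.983, 'tool_pos': [0.528, -0.105, 0.2], 'eef_rot': [0.672, 0.741, -0.0, 0.0], 'contact_force': [0.669, 0.167, 0.97], 'opening': 1.002, 'q': [0.412, 0.665, -0.5, 1.859, 0.459, 0.733, -0.248]}
ydir deg 5.63
.5303,-.0955,.034 [0.0308 0.0108 0.5528] turn -0.0016
```

Emit:
send_rows(
  rows="0.031 0.011 0.1 -0.0016; 0.031 0.011 0.2 -0.0016; 0.031 0.011 0.3 -0.0016; 0.031 0.011 0.4 -0.0016; 0.031 0.011 0.48 -0.0016; 0.031 0.011 0.52 -0.0016; 0.031 0.011 0.54 -0.0016; 0.031 0.011 0.553 -0.0016; 0.031 0.011 0.553 -0.0016; 0.031 0.011 0.553 -0.0016",
)

```text
clock: 2.82
tool_pos: [0.5316, -0.0937, 0.0346]
eef_rot: [0.667, 0.745, 0.0, 0.001]
contact_force: [0.1, 0.7, 1.2]
opening: 1.0
finger_force: 0.0
```

Emit:
send_rows(
  rows="0 0 0 0; 0 0 0 0; 0 0 0 0; 0 0 0 0; 0 0 0 0; 0 0 0 0; 0 0 0 0; 0 0 0 0",
  jaw=1,
  force=15,
)

```text
clock: 3.48
tool_pos: [0.5312, -0.0936, 0.0343]
eef_rot: [0.667, 0.745, -0.0, 0.0]
contact_force: [-1.1, -0.5, 5.8]
opening: 0.729
finger_force: 15.0
```

Emit:
send_rows(
  rows="0 0 -0.08 0; 0 0 -0.2 0; 0 0 -0.33 0; 0 0 -0.45 0; 0 0 -0.5 0; 0.1 -0.08 -0.5 0; 0.2 -0.16 -0.5 0; 0.32 -0.25 -0.5 0; 0.44 -0.34 -0.5 0; 0.56 -0.4 -0.5 0",
)

```text
clock: 4.32
tool_pos: [0.3937, 0.0558, 0.1838]
eef_rot: [0.668, 0.745, -0.001, -0.0]
contact_force: [0.8, 0.8, -0.3]
opening: 0.725
finger_force: 15.0
```

Emit:
send_rows(
  rows="0.12 0 0 0; 0.24 0 0 0; 0.36 0 0 0; 0.36 0 0 0; 0.36 0 0 0",
)

```text
clock: 4.73
tool_pos: [0.3838, 0.1658, 0.1839]
eef_rot: [0.665, 0.747, 0.001, -0.0]
contact_force: [-0.2, -0.5, -1.3]
opening: 0.731
finger_force: 15.0
```

```bash
python3 go.py .399,.3976,.18 .399,.3976,.0115
python3 - <<'E'
from h import *
im,d,c=grab('wrist'); save('w2.png',im)
E
```

```text
{'clock': 4.733, 'tool_pos': [0.384, 0.166, 0.184], 'eef_rot': [0.665, 0.747, 0.001, -0.0], 'contact_force': [-0.224, -0.483, -1.341], 'opening': 0.731, 'q': [-0.26, 0.555, -0.392, 2.215, 0.48, 0.45, -0.919]}
ydir deg 6.68
.399,.3976,.18 [0.7613 0.1402 0.0139] turn 0.0013
.399,.3976,.0115 [0.7607 0.1399 0.5755] turn 0.0013
```

View pics/w2.png

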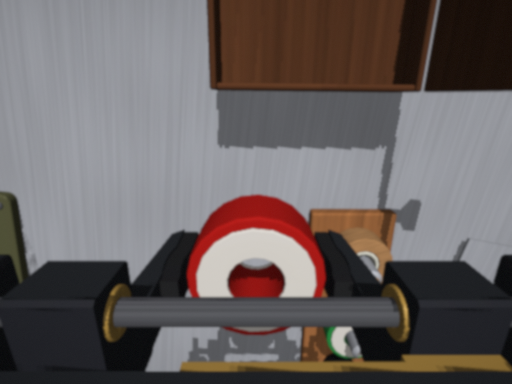

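Emit:
send_rows(
  rows="0.13 0.02 0 0.0013; 0.26 0.05 0 0.0013; 0.39 0.08 0 0.0013; 0.52 0.1 0 0.0013; 0.65 0.13 0 0.0013; 0.761 0.14 0 0.0013; 0.761 0.14 0 0.0013; 0.761 0.14 0.1 0.0013; 0.761 0.14 0.2 0.0013; 0.761 0.14 0.3 0.0013",
)

```text
clock: 5.62
tool_pos: [0.4021, 0.3923, 0.0928]
eef_rot: [0.671, 0.741, -0.0, 0.001]
contact_force: [0.8, 0.1, -0.6]
opening: 0.73
finger_force: 15.0
```

Emit:
send_rows(
  rows="0 0 0.08 0; 0 0 0.16 0; 0 0 0.22 0; 0 0 0.25 0; 0 0 0.265 0; 0 0 0.275 0; 0 0 0.275 0; 0 0 0.275 0",
)

```text
clock: 6.28
tool_pos: [0.4012, 0.395, 0.0121]
eef_rot: [0.67, 0.742, 0.001, 0.0]
contact_force: [-0.1, -0.4, 0.0]
opening: 0.727
finger_force: 15.0
```

```bash
python3 go.py .399,.3976,.0105
```

```text
{'clock': 6.283, 'tool_pos': [0.401, 0.395, 0.012], 'eef_rot': [0.67, 0.742, 0.001, 0.0], 'contact_force': [-0.081, -0.386, 0.048], 'opening': 0.727, 'q': [-0.736, 0.966, -0.212, 1.883, 0.535, 0.346, -1.263]}
ydir deg 5.86
.399,.3976,.0105 [ 0.0094 -0.0064  0.0055] turn -0.0009
```

Emit:
send_rows(
  rows="0 0 0.003 0; 0 0 0.006 0; 0 0 0.006 0",
)

```text
clock: 6.53
tool_pos: [0.401, 0.3953, 0.0103]
eef_rot: [0.67, 0.743, 0.001, 0.0]
contact_force: [0.2, -0.5, 4.1]
opening: 0.731
finger_force: 15.0
```

Contact with the floor (4 N). Release and rise, then go for green.

Emit:
send_rows(
  rows="0 0 0 0; 0 0 0 0; 0 0 0 0; 0 0 0 0; 0 0 0 0; 0 0 0 0",
  jaw=-1,
)

```text
clock: 7.03
tool_pos: [0.4005, 0.3948, 0.0094]
eef_rot: [0.67, 0.743, -0.0, 0.0]
contact_force: [0.1, 0.0, 0.1]
opening: 1.001
finger_force: 0.0
```

Emit:
send_rows(
  rows="0 0 -0.06 0; 0 0 -0.15 0; 0 0 -0.27 0; 0 0 -0.4 0; 0 0 -0.52 0; 0 0 -0.58 0; -0.12 -0.02 -0.58 0; -0.24 -0.04 -0.58 0; -0.36 -0.06 -0.58 0; -0.48 -0.08 -0.58 0",
)

```text
clock: 7.87
tool_pos: [0.3911, 0.2476, 0.1837]
eef_rot: [0.67, 0.743, 0.0, 0.0]
contact_force: [1.1, 0.2, 0.0]
opening: 1.003
finger_force: 0.0
```

Emit:
send_rows(
  rows="-0.12 -0.02 0 0; -0.24 -0.02 0 0; -0.36 0 0 0; -0.36 0 0 0; -0.36 0 0 0",
)

```text
clock: 8.28
tool_pos: [0.403, 0.1393, 0.1835]
eef_rot: [0.672, 0.741, -0.0, 0.0]
contact_force: [-0.0, 0.3, -0.9]
opening: 1.002
finger_force: 0.0
```

```bash
python3 go.py .5198,-.004,.184 .5198,-.004,.034
```

```text
{'clock': 8.283, 'tool_pos': [0.403, 0.139, 0.183], 'eef_rot': [0.672, 0.741, -0.0, 0.0], 'contact_force': [-0.04, 0.255, -0.922], 'opening': 1.002, 'q': [-0.176, 0.565, -0.405, 2.191, 0.486, 0.471, -0.867]}
ydir deg 5.58
.5198,-.004,.184 [-0.5131  0.341  -0.0011] turn -0.0017
.5198,-.004,.034 [-0.5125  0.341   0.4989] turn -0.0017
```

Emit:
send_rows(
  rows="-0.1 0.07 0 -0.0017; -0.2 0.14 0 -0.0017; -0.3 0.21 0 -0.0017; -0.4 0.28 0 -0.0017; -0.513 0.341 0 -0.0017; -0.513 0.341 0 -0.0017; -0.513 0.341 0 -0.0017; -0.513 0.341 0 -0.0017",
)

```text
clock: 8.95
tool_pos: [0.5199, 0.0013, 0.1834]
eef_rot: [0.665, 0.747, 0.001, -0.001]
contact_force: [0.4, 0.8, -0.0]
opening: 0.997
finger_force: 0.0
```

```bash
python3 go.py .5198,-.004,.034;python3 go.py .5198,-.004,.034 | tail -2
```

```text
{'clock': 8.95, 'tool_pos': [0.52, 0.001, 0.183], 'eef_rot': [0.665, 0.747, 0.001, -0.001], 'contact_force': [0.426, 0.784, -0.009], 'opening': 0.997, 'q': [0.206, 0.668, -0.483, 1.929, 0.485, 0.661, -0.463]}
ydir deg 6.64
.5198,-.004,.034 [-0.0182 -0.0023  0.4981] turn 0.0012
ydir deg 6.64
.5198,-.004,.034 [-0.0182 -0.0023  0.4981] turn 0.0012
```

Emit:
send_rows(
  rows="-0.012 -0.002 0.1 0; -0.012 -0.002 0.2 0; -0.012 -0.002 0.3 0; -0.012 -0.002 0.4 0; -0.012 -0.002 0.45 0; -0.012 -0.002 0.485 0; -0.012 -0.002 0.498 0; -0.012 -0.002 0.498 0; -0.012 -0.002 0.498 0",
)

```text
clock: 9.7
tool_pos: [0.5199, -0.0028, 0.0347]
eef_rot: [0.665, 0.747, 0.0, -0.0]
contact_force: [-0.3, 0.2, 0.4]
opening: 1.0
finger_force: 0.0
```

Emit:
send_rows(
  rows="0 0 0 0; 0 0 0 0; 0 0 0 0; 0 0 0 0; 0 0 0 0; 0 0 0 0; 0 0 0 0; 0 0 0 0",
  jaw=1,
  force=15,
)

```text
clock: 10.37
tool_pos: [0.5201, -0.0046, 0.0347]
eef_rot: [0.666, 0.746, 0.0, 0.0]
contact_force: [-1.1, -0.9, 7.0]
opening: 0.738
finger_force: 15.0
```

Emit:
send_rows(
  rows="0 0 -0.08 0; 0 0 -0.2 0; 0 0 -0.33 0; 0 0 -0.45 0; 0 0 -0.5 0; 0.1 -0.08 -0.5 0; 0.2 -0.16 -0.5 0; 0.32 -0.25 -0.5 0; 0.42 -0.32 -0.5 0; 0.5 -0.36 -0.5 0",
)

```text
clock: 11.2
tool_pos: [0.3923, 0.1337, 0.1843]
eef_rot: [0.665, 0.747, -0.001, -0.001]
contact_force: [0.1, 0.4, -0.8]
opening: 0.739
finger_force: 15.0
```

Emit:
send_rows(
  rows="0.08 0 0 0; 0.08 0 0 0; 0.08 0 0 0; 0.08 0 0 0",
)

```text
clock: 11.53
tool_pos: [0.393, 0.1553, 0.184]
eef_rot: [0.666, 0.746, -0.001, 0.0]
contact_force: [-0.5, 0.1, -1.8]
opening: 0.74
finger_force: 15.0
```

```bash
python3 go.py .408,.307,.184 .408,.307,.0115
```

```text
{'clock': 11.533, 'tool_pos': [0.393, 0.155, 0.184], 'eef_rot': [0.666, 0.746, -0.001, 0.0], 'contact_force': [-0.533, 0.113, -1.753], 'opening': 0.74, 'q': [-0.211, 0.563, -0.419, 2.201, 0.502, 0.47, -0.914]}
ydir deg 6.47
.408,.307,.184 [ 0.497   0.1065 -0.0007] turn 0.0007
.408,.307,.0115 [0.4976 0.1068 0.5743] turn 0.0007
```

Emit:
send_rows(
  rows="0.13 0.03 0 0; 0.26 0.06 0 0; 0.39 0.09 0 0; 0.497 0.107 0 0; 0.497 0.107 0 0; 0.497 0.107 0 0; 0.497 0.107 0.08 0; 0.497 0.107 0.18 0; 0.497 0.107 0.27 0; 0.497 0.107 0.34 0",
)

```text
clock: 12.37
tool_pos: [0.4083, 0.3038, 0.0803]
eef_rot: [0.667, 0.745, -0.002, 0.001]
contact_force: [-0.1, 0.1, -0.6]
opening: 0.744
finger_force: 15.0
```

Emit:
send_rows(
  rows="0 0 0.08 0; 0 0 0.15 0; 0 0 0.2 0; 0 0 0.22 0; 0 0 0.23 0; 0 0 0.235 0; 0 0 0.235 0; 0 0 0.235 0",
)

```text
clock: 13.03
tool_pos: [0.4085, 0.3078, 0.0124]
eef_rot: [0.666, 0.746, 0.001, 0.0]
contact_force: [-0.2, -0.5, -1.4]
opening: 0.743
finger_force: 15.0
```

Emit:
send_rows(
  rows="0 0 0.003 0; 0 0 0.006 0; 0 0 0.006 0",
)

```text
clock: 13.28
tool_pos: [0.4084, 0.3081, 0.0107]
eef_rot: [0.666, 0.746, 0.001, 0.0]
contact_force: [0.0, 0.0, 4.1]
opening: 0.744
finger_force: 15.0
```

Emit:
send_rows(
  rows="0 0 0 0; 0 0 0 0; 0 0 0 0; 0 0 0 0; 0 0 0 0; 0 0 0 0",
  jaw=-1,
)

```text
clock: 13.78
tool_pos: [0.4079, 0.3079, 0.0097]
eef_rot: [0.666, 0.746, -0.0, 0.0]
contact_force: [-0.5, 0.2, -0.1]
opening: 0.999
finger_force: 0.0
```

Emit:
send_rows(
  rows="0 0 -0.06 0; 0 0 -0.15 0; 0 0 -0.27 0; 0 0 -0.4 0; 0 0 -0.52 0; 0 0 -0.58 0; -0.12 -0.04 -0.58 0; -0.24 -0.08 -0.58 0; -0.36 -0.1 -0.58 0; -0.46 -0.1 -0.58 0",
)

```text
clock: 14.62
tool_pos: [0.3918, 0.1644, 0.1839]
eef_rot: [0.666, 0.746, -0.001, 0.0]
contact_force: [0.7, -0.3, 1.0]
opening: 0.998
finger_force: 0.0
```

Emit:
send_rows(
  rows="0 0 0 0; 0 0 0 0; 0 0 0 0",
)

```text
clock: 14.87
tool_pos: [0.3941, 0.1683, 0.184]
eef_rot: [0.666, 0.746, 0.001, -0.0]
contact_force: [0.6, 0.9, 0.8]
opening: 1.002
finger_force: 0.0
```

```bash
python3 go.py .5098,.0865,.184
```

```text
{'clock': 14.867, 'tool_pos': [0.394, 0.168, 0.184], 'eef_rot': [0.666, 0.746, 0.001, -0.0], 'contact_force': [0.621, 0.913, 0.775], 'opening': 1.002, 'q': [-0.226, 0.57, -0.435, 2.186, 0.511, 0.482, -0.946]}
ydir deg 6.51
.5098,.0865,.184 [-3.146e-01  3.522e-01 -2.000e-04] turn 0.0009
```

Emit:
send_rows(
  rows="-0.08 0.09 0 0; -0.16 0.18 0 0; -0.24 0.27 0 0; -0.315 0.352 0 0; -0.315 0.352 0 0; -0.315 0.352 0 0; -0.315 0.352 0 0; -0.315 0.352 0 0",
)

```text
clock: 15.53
tool_pos: [0.5084, 0.0876, 0.1838]
eef_rot: [0.664, 0.747, 0.0, -0.001]
contact_force: [0.1, -0.5, 0.2]
opening: 0.999
finger_force: 0.0
```

```bash
python3 go.py .5098,.0865,.031
```

```text
{'clock': 15.533, 'tool_pos': [0.508, 0.088, 0.184], 'eef_rot': [0.664, 0.747, 0.0, -0.001], 'contact_force': [0.051, -0.505, 0.229], 'opening': 0.999, 'q': [0.044, 0.665, -0.494, 1.939, 0.496, 0.66, -0.643]}
ydir deg 6.72
.5098,.0865,.031 [-0.0047  0.0046  0.5094] turn 0.0014
```

Emit:
send_rows(
  rows="-0.005 0.004 0.1 0; -0.005 0.004 0.2 0; -0.005 0.004 0.3 0; -0.005 0.004 0.4 0; -0.005 0.004 0.46 0; -0.005 0.004 0.495 0; -0.005 0.004 0.509 0; -0.005 0.004 0.509 0; -0.005 0.004 0.509 0",
)

```text
clock: 16.28
tool_pos: [0.5107, 0.0852, 0.0317]
eef_rot: [0.665, 0.747, 0.0, -0.0]
contact_force: [0.7, -0.3, 0.3]
opening: 0.999
finger_force: 0.0
```

Emit:
send_rows(
  rows="0 0 0 0; 0 0 0 0; 0 0 0 0; 0 0 0 0; 0 0 0 0; 0 0 0 0; 0 0 0 0; 0 0 0 0",
  jaw=1,
  force=15,
)

```text
clock: 16.95
tool_pos: [0.511, 0.084, 0.0316]
eef_rot: [0.666, 0.746, 0.0, 0.0]
contact_force: [-1.6, -0.7, 6.7]
opening: 0.706
finger_force: 15.0
```

Emit:
send_rows(
  rows="0 0 -0.08 0; 0 0 -0.2 0; 0 0 -0.33 0; 0 0 -0.45 0; 0 0 -0.5 0; -0.12 -0.03 -0.5 0; -0.25 -0.06 -0.5 0; -0.38 -0.1 -0.5 0; -0.51 -0.13 -0.5 0; -0.64 -0.16 -0.5 0",
)

```text
clock: 17.78
tool_pos: [0.484, -0.114, 0.1811]
eef_rot: [0.666, 0.746, -0.0, -0.0]
contact_force: [0.1, -0.3, -0.9]
opening: 0.706
finger_force: 15.0
```

Emit:
send_rows(
  rows="-0.13 -0.03 0 0; -0.26 -0.06 0 0; -0.39 -0.1 0 0; -0.52 -0.14 0 0; -0.65 -0.17 0 0; -0.75 -0.2 0 0; -0.8 -0.21 0 0; -0.8 -0.21 0 0; -0.8 -0.21 0 0; -0.8 -0.21 0 0",
)

```text
clock: 18.62
tool_pos: [0.4499, -0.3558, 0.1811]
eef_rot: [0.665, 0.747, 0.001, -0.0]
contact_force: [-0.0, -0.5, -0.1]
opening: 0.708
finger_force: 15.0
```

```bash
python3 go.py .445,-.363,.0085
python3 - <<'E'
from h import *
im,d,c=grab('wrist'); save('w3.png',im)
E
```

```text
{'clock': 18.617, 'tool_pos': [0.45, -0.356, 0.181], 'eef_rot': [0.665, 0.747, 0.001, -0.0], 'contact_force': [-0.013, -0.47, -0.057], 'opening': 0.708, 'q': [0.928, 0.751, -0.589, 1.769, 0.558, 0.795, 0.177]}
ydir deg 6.63
.445,-.363,.0085 [-0.0229 -0.0192  0.5752] turn 0.0012
```

View pics/w3.png

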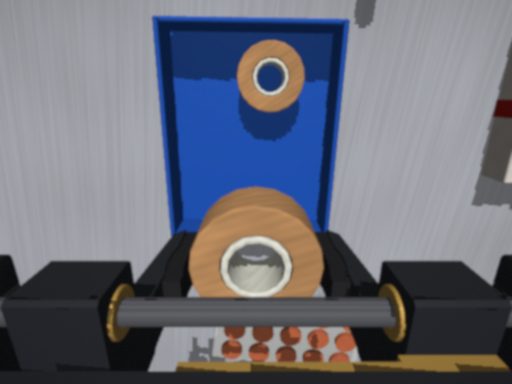

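Emit:
send_rows(
  rows="-0.018 -0.019 0 0.001; -0.018 -0.019 0.1 0.001; -0.018 -0.019 0.2 0.001; -0.018 -0.019 0.3 0.001; -0.018 -0.019 0.4 0.001; -0.018 -0.019 0.48 0.001; -0.018 -0.019 0.54 0.001; -0.018 -0.019 0.565 0.001; -0.018 -0.019 0.577 0.001; -0.018 -0.019 0.577 0.001",
)

```text
clock: 19.5
tool_pos: [0.4446, -0.3632, 0.008]
eef_rot: [0.668, 0.744, 0.0, -0.0]
contact_force: [-0.7, 0.3, 0.0]
opening: 0.705
finger_force: 15.0
```

Emit:
send_rows(
  rows="0 0 0 0; 0 0 0.002 0; 0 0 0.004 0; 0 0 0.004 0",
)

```text
clock: 19.83
tool_pos: [0.4447, -0.3641, 0.0075]
eef_rot: [0.668, 0.744, 0.0, 0.001]
contact_force: [0.1, -0.7, 0.1]
opening: 0.707
finger_force: 15.0
```

Emit:
send_rows(
  rows="0 0 0.002 0; 0 0 0.004 0; 0 0 0.004 0",
)

```text
clock: 20.08
tool_pos: [0.4446, -0.364, 0.0066]
eef_rot: [0.668, 0.744, -0.0, 0.001]
contact_force: [-0.6, 0.7, 6.9]
opening: 0.703
finger_force: 15.0
```

Emit:
send_rows(
  rows="0 0 0 0; 0 0 0 0; 0 0 0 0; 0 0 0 0; 0 0 0 0; 0 0 0 0",
  jaw=-1,
)

```text
clock: 20.58
tool_pos: [0.4436, -0.3638, 0.0056]
eef_rot: [0.668, 0.744, -0.001, -0.0]
contact_force: [-3.0, 1.0, 3.0]
opening: 0.999
finger_force: 1.5
```

Emit:
send_rows(
  rows="0 0 -0.06 0; 0 0 -0.15 0; 0 0 -0.27 0; 0 0 -0.4 0; 0 0 -0.52 0; 0 0 -0.65 0; 0 0 -0.78 0; 0 0 -0.9 0; 0 0 -0.95 0; 0 0 -0.95 0",
)

```text
clock: 21.42
tool_pos: [0.447, -0.3644, 0.295]
eef_rot: [0.668, 0.744, 0.001, 0.004]
contact_force: [-0.1, -1.1, 0.0]
opening: 0.999
finger_force: 0.0
```

Emit:
send_rows(
  rows="0.13 0.04 0 0; 0.26 0.08 0 0; 0.39 0.12 0 0; 0.52 0.16 0 0; 0.65 0.2 0 0; 0.78 0.24 0 0; 0.9 0.28 0 0; 1 0.31 0 0; 1 0.31 0 0; 1 0.31 0 0",
  jaw=1,
)

```text
clock: 22.25
tool_pos: [0.5045, -0.0533, 0.2898]
eef_rot: [0.666, 0.746, -0.0, -0.001]
contact_force: [0.4, -0.5, -1.3]
opening: 0.266
finger_force: 0.0
```

```bash
python3 go.py .580,.3066,.29
python3 - <<'E'
from h import *
im,d,c=grab('top'); save('top1.png',cv2.resize(im,(768,576)))
np.savez('/tmp/top.npz',im=im,d=d)
E
```

```text
{'clock': 22.25, 'tool_pos': [0.504, -0.053, 0.29], 'eef_rot': [0.666, 0.746, -0.0, -0.001], 'contact_force': [0.382, -0.486, -1.32], 'opening': 0.266, 'q': [0.447, 0.532, -0.681, 1.832, 0.411, 0.924, -0.308]}
ydir deg 6.43
.580,.3066,.29 [ 1.1641e+00  3.8440e-01 -3.0000e-04] turn 0.0006
```

View pics/top1.png

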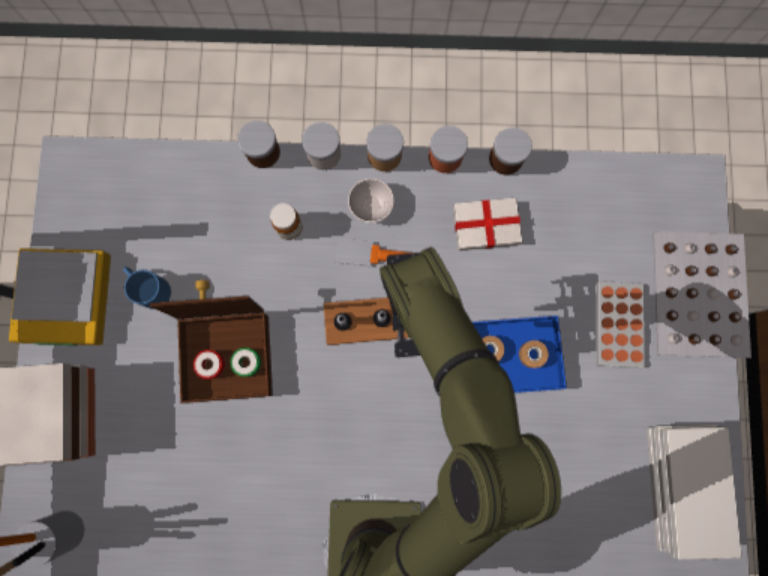

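Emit:
send_rows(
  rows="0.12 0.08 0 0; 0.24 0.16 0 0; 0.36 0.24 0 0; 0.48 0.32 0 0; 0.6 0.384 0 0; 0.7 0.384 0 0; 0.8 0.384 0 0; 0.9 0.384 0 0; 0.97 0.384 0 0; 0.97 0.384 0 0",
)

```text
clock: 23.13
tool_pos: [0.5866, 0.2503, 0.2898]
eef_rot: [0.666, 0.746, 0.0, -0.002]
contact_force: [-0.5, -0.2, -0.3]
opening: 0.007
finger_force: 0.0
```

Emit:
send_rows(
  rows="0.1 0 0 0; 0.19 0 0 0; 0.19 0 0 0; 0.19 0 0 0; 0.19 0 0 0",
)

```text
clock: 23.55
tool_pos: [0.5832, 0.2997, 0.2897]
eef_rot: [0.669, 0.743, -0.001, 0.001]
contact_force: [0.0, -0.9, -0.2]
opening: 0.006
finger_force: 0.0
```

```bash
python3 go.py .580,.3066,.205
python3 - <<'E'
from h import *
im,d,c=grab('wrist'); save('w4.png',im)
s=sensors.get_state(); print('opening',s['opening'])
th0=6.3*np.pi/180; c_,s_=np.cos(th0),np.sin(th0)
for th in np.arange(1.6,-.01,-.1):
    r=.150; t=.008-.002
    lx=.095-r*np.cos(th)+t*np.sin(th)+.0175; z=.055+r*np.sin(th)+t*np.cos(th)
    print('th %.1f local x %.4f z %.4f  normx from .155: %.3f normz from .205: %.3f'%(th,lx,z,(lx-.155)/.3,(.205-z)/.3))
E
```

```text
{'clock': 23.55, 'tool_pos': [0.583, 0.3, 0.29], 'eef_rot': [0.669, 0.743, -0.001, 0.001], 'contact_force': [0.045, -0.857, -0.204], 'opening': 0.006, 'q': [-0.241, 0.734, -0.608, 1.385, 0.434, 1.158, -0.799]}
ydir deg 5.96
.580,.3066,.205 [ 0.0249 -0.0081  0.2823] turn -0.0007
opening 0.0021604495977574157
th 1.6 local x 0.1229 z 0.2048  normx from .155: -0.107 normz from .205: 0.001
th 1.5 local x 0.1079 z 0.2050  normx from .155: -0.157 normz from .205: -0.000
th 1.4 local x 0.0929 z 0.2038  normx from .155: -0.207 normz from .205: 0.004
th 1.3 local x 0.0782 z 0.2011  normx from .155: -0.256 normz from .205: 0.013
th 1.2 local x 0.0637 z 0.1970  normx from .155: -0.304 normz from .205: 0.027
th 1.1 local x 0.0498 z 0.1914  normx from .155: -0.351 normz from .205: 0.045
th 1.0 local x 0.0365 z 0.1845  normx from .155: -0.395 normz from .205: 0.068
th 0.9 local x 0.0240 z 0.1762  normx from .155: -0.437 normz from .205: 0.096
th 0.8 local x 0.0123 z 0.1668  normx from .155: -0.476 normz from .205: 0.127
th 0.7 local x 0.0016 z 0.1562  normx from .155: -0.511 normz from .205: 0.163
th 0.6 local x -0.0079 z 0.1446  normx from .155: -0.543 normz from .205: 0.201
th 0.5 local x -0.0163 z 0.1322  normx from .155: -0.571 normz from .205: 0.243
th 0.4 local x -0.0233 z 0.1189  normx from .155: -0.594 normz from .205: 0.287
th 0.3 local x -0.0290 z 0.1051  normx from .155: -0.613 normz from .205: 0.333
th 0.2 local x -0.0333 z 0.0907  normx from .155: -0.628 normz from .205: 0.381
th 0.1 local x -0.0362 z 0.0759  normx from .155: -0.637 normz from .205: 0.430
th -0.0 local x -0.0375 z 0.0610  normx from .155: -0.642 normz from .205: 0.480
```

View pics/w4.png

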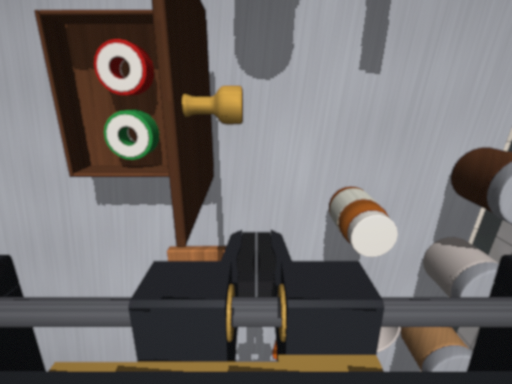

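Emit:
send_rows(
  rows="0.015 -0.008 0.1 0; 0.015 -0.008 0.2 0; 0.015 -0.008 0.28 0; 0.015 -0.008 0.28 0; 0.015 -0.008 0.28 0",
)

```text
clock: 24.02
tool_pos: [0.5795, 0.3046, 0.2057]
eef_rot: [0.669, 0.743, -0.002, 0.0]
contact_force: [-0.1, 0.6, 0.6]
opening: 0.005
finger_force: 0.0
```

Emit:
send_rows(
  rows="0 -0.05 0 0; 0 -0.1 0 0; 0 -0.15 0 0; 0 -0.2 0.004 0; 0 -0.25 0.013 0; 0 -0.3 0.027 0; 0 -0.325 0.036 0; 0 -0.35 0.045 0; 0 -0.35 0.045 0",
)

```text
clock: 24.77
tool_pos: [0.4743, 0.296, 0.194]
eef_rot: [0.668, 0.744, 0.0, 0.0]
contact_force: [-0.5, 0.3, 0.1]
opening: 0.006
finger_force: 0.0
```

```bash
cat > lid.py <<'E'
from h import *
s=st(); im,d,c=grab('scene'); P=cloud(d,c).reshape(-1,3)
th0=np.radians(6.2); l=(P[:,:2]-[.419,.3545])@np.array([[np.cos(th0),-np.sin(th0)],[np.sin(th0),np.cos(th0)]])
t=np.array(s['tool_pos']); print('tcp local',np.round((t[:2]-[.419,.3545])@np.array([[np.cos(th0),-np.sin(th0)],[np.sin(th0),np.cos(th0)]]),4),t[2])
m=(l[:,1]>.04)&(l[:,1]<.095)&(l[:,0]<.1)&(l[:,0]>-.15)&(P[:,2]>.058)&(P[:,2]<.28)
a,z=l[m,0],P[m,2]; k=np.polyfit(a,z,1) if np.ptp(a)>np.ptp(z) else 1/np.polyfit(z,a,1)
print('n',m.sum(),'angle',np.arctan(-k[0]),'x',np.percentile(a,[1,99]),'z',np.percentile(z,[1,50,99]))
save('s_last.png',im)
E
python3 lid.py
```

```text
{'clock': 24.767, 'tool_pos': [0.474, 0.296, 0.194], 'eef_rot': [0.668, 0.744, 0.0, 0.0], 'contact_force': [-0.492, 0.308, 0.085], 'opening': 0.006, 'q': [-0.309, 0.71, -0.565, 1.803, 0.519, 0.78, -1.034]}
tcp local [ 0.0487 -0.0641] 0.19397620030659316
n 316 angle 1.1340590428006343 x [0.01498909 0.09700712] z [0.06015207 0.12518856 0.23061669]
```

Emit:
send_rows(
  rows="0 -0.044 0.023 0; 0 -0.086 0.051 0; 0 -0.125 0.082 0; 0 -0.16 0.118 0; 0 -0.192 0.156 0; 0 -0.22 0.198 0; 0 -0.243 0.242 0; 0 -0.262 0.288 0; 0 -0.277 0.336 0; 0 -0.277 0.336 0",
)

```text
clock: 25.65
tool_pos: [0.3911, 0.2864, 0.0905]
eef_rot: [0.668, 0.744, -0.002, 0.0]
contact_force: [0.0, 0.6, 0.6]
opening: 0.004
finger_force: 0.0
```

Emit:
send_rows(
  rows="0 -0.005 0.025 0; 0 -0.009 0.049 0; 0 -0.012 0.075 0; 0 -0.014 0.09 0; 0 -0.014 0.1 0; 0 -0.014 0.1 0; 0 -0.014 0.1 0",
)

```text
clock: 26.23
tool_pos: [0.3883, 0.2867, 0.0637]
eef_rot: [0.668, 0.744, 0.001, 0.001]
contact_force: [-1.8, -1.2, 18.7]
opening: 0.004
finger_force: 9.2
```

```bash
python3 lid.py
```

```text
{'clock': 26.233, 'tool_pos': [0.388, 0.287, 0.064], 'eef_rot': [0.668, 0.744, 0.001, 0.001], 'contact_force': [-1.785, -1.206, 18.672], 'opening': 0.004, 'q': [-0.566, 0.834, -0.271, 2.116, 0.777, 0.289, -1.398]}
tcp local [-0.0379 -0.0641] 0.06374335918180338
n 275 angle 0.004024311708885357 x [-0.09560573  0.0921587 ] z [0.05834054 0.06391911 0.07125394]
```

Emit:
send_rows(
  rows="0 0 -0.05 0; 0 0 -0.15 0; 0 0 -0.27 0; 0 0 -0.4 0; 0 0 -0.5 0; 0 0 -0.6 0; 0 0 -0.6 0; 0 0 -0.6 0",
)

```text
clock: 26.95
tool_pos: [0.3889, 0.2869, 0.2435]
eef_rot: [0.669, 0.744, 0.002, 0.001]
contact_force: [-0.1, -0.2, -0.5]
opening: 0.003
finger_force: 0.0
```

```bash
python3 lid.py
```

```text
{'clock': 26.95, 'tool_pos': [0.389, 0.287, 0.244], 'eef_rot': [0.669, 0.744, 0.002, 0.001], 'contact_force': [-0.121, -0.201, -0.496], 'opening': 0.003, 'q': [-0.33, 0.553, -0.624, 1.966, 0.462, 0.763, -1.118]}
tcp local [-0.0372 -0.0639] 0.24353320651950994
n 338 angle -0.0020273035196551052 x [-0.09579629  0.09253867] z [0.05822841 0.06400233 0.07226007]
```

View pics/s_last.png

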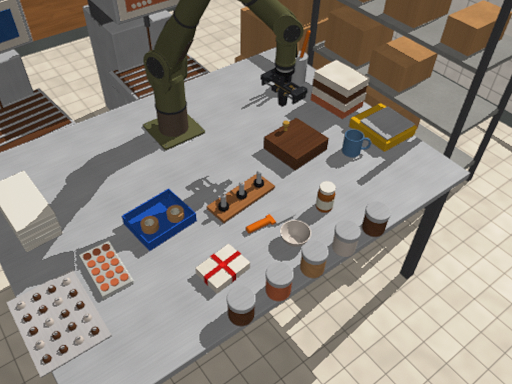

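The box lid is closed at (296,143), the posts are empty at (240,195), both tapes lie flat in the tray at (150,225) and (175,213), and the bystanders have not moved. I'm handing the job in.

```bash
python3 -c "
from plant import finish_job; print(finish_job())"
```

```text
the job is handed in; nothing more can be done
None
```

The job is handed in: the red and green reels are flat in the wooden box with the lid fully closed, the brown tape is flat in the blue tray beside the old one, and nothing else on the table appears to have moved (about 27 s used; no verdict was returned).

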